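Find and mark where the desk fan rubs

TASK

The desk fan's blades rub inside the drum at one place in their turn, which cannot be seen. Turn the blades round gently (the upright peg on one of them is there to push) until you feel the drag rise, and leave them standing still in that tight spot; then stand the black magnet upright on the drum's flat rim, right beyond the tip of the blade with the peg, to mark it. Leave the other things on the desk where they are.

Things in the scene. Friction and masses are not known exactly. Their poses are not given: they have to be found in the camera images.
- fan: white fan drum, open at the top and facing the ceiling, fixed to the desk; 230 mm outer diameter, flat rim on top 110 mm above the desk, the rim reaching from radius 90 mm to 115 mm. Origin on the drum's axis at desk height, z up; a black stub low on the drum's side points along its x axis and says nothing of the rubbing place. It rubs at one unseen place, anywhere round the turn
- spindle: fixed upright steel spindle of the fan, carrying the grey four-blade rotor; origin on the drum's axis at desk height, axes as the fan's. Rotor: hub of 26 mm radius with its top at 116 mm, blades to radius 86 mm with their tops at about 106 mm above the desk (some 108 mm at the raised edges), just below the rim
- rotor (a joint): rotor angle, rad, counter-clockwise from above, turns without end; at 0 the peg lies along the spindle's x axis. Stays where left. Drag at the peg: about 1 N all round, 7 to 12 N in the one tight spot, which is about 0.35 rad wide and rises within 0.05 rad at its edges. Felt only while turning: the push fades once still. Starts outside it. Over 20 N on the rotor breaks it
- peg_top (a point): top centre of the white upright round peg clipped on one blade: 18 mm diameter, 65 mm from the axis, standing free from 109 mm to 140 mm above the desk
- mark_here (a point): the place on the rim right beyond the tip of the blade with the peg: 102.5 mm from the axis, at the rim's height of 110 mm; it goes round with the rotor
- magnet: black pawn-shaped board magnet, 22 mm diameter at its foot and head, 18 mm at its waist (9 to 22 mm up), 32 mm tall, about 25 g; origin at the centre of its underside, z up. It stands on the desk (it does not pull on anything)
- eraser: white eraser 44 x 20 x 13 mm, lying flat; bystander
- sharpener: metal pencil sharpener 28 x 18 x 15 mm; bystander
- grille: the fan's white front grille taken off, a flat disc of 226 mm diameter, 12 mm high; bystander
- mug: white mug 95 mm tall; bystander
- screwdriver: screwdriver 190 mm long, lying; bystander
- mouse: black computer mouse; bystander
- notebook: brown-covered notebook 210 x 150 x 19 mm; bystander

How it is judged:
By the outcome, as a careful person would: the job done as asked, in the order asked, and still so for the second after the job is handed in, with the robot touching nothing.
It also fails if it takes over 72 s, if anything falls off the work surface, if the arm or the gripper's body presses on something with over 40 N, if the wrist force passes 120 N, or if a joint passes its speed limit or range.

ROBOT

A 6-joint arm with a two-finger parallel gripper is mounted at the origin on the work surface. World frame = base frame: x ahead of the robot, y to its left, z up, the work surface at z = 0. Lengths are in m, angles in rad, forces in N, time in s.
With the tool pointing down it reaches from about 0.35 to 0.975 m from the base axis. Payload 4.9 kg.
Tool frame: the origin (TCP) lies between the finger pads; the fingertips stand 8 mm ahead of it and the grasp point (between the pads) lies 11 mm behind it; z points along the fingers, y is the line along which they close (so a half turn about z gives the same grasp; the last joint's range is limited). The gripper opens to 85 mm and grips with 20 to 120 N. Pads are 22 mm wide; open, the fingers measure 114 mm over their backs; the gripper's body (76 mm by 85 mm) begins 54 mm behind the grasp point. The pads swing forward as they close: fully open they stand 13 mm farther back than shut.
Start: joints at [1.029, 0.053, 1.613, -0, 1.476, -0.119], TCP at [0.256, 0.57, 0.239] pointing down, gripper open.
Joint ranges: [-3.01, 3.01], [-1.01, 2.22], [0.06, 2.58], [-1.02, 4.17], [0.09, 2.62], [-3.14, 3.14]. Speed limits (rad/s): [2.57, 2.57, 3.14, 3.14, 3.14, 3.14].

INTERFACE

Orientations are given as [roll, pitch, yaw] about the fixed x, y, z axes, in that order (R = Rz(yaw) Ry(pitch) Rx(roll)).
In Python, from bench import telemetry, viewer, manip gives the robot as it stands.
- The arm moves only by the tool carry_out, never from a script. Its argument "series" is one flat list of numbers, 7 for each row, row after row: the opening in per cent of the stroke, from 0 (shut) to 100 (fully open), then the shift along the world's x, y, z in cm, then the turn, a rotation vector about the world's x, y, z in rad. A call has 1 to 20 rows; each row is the pose to reach, as a shift and turn from the pose commanded when the call began; what a row does not reach only later rows make up. A row lasts 1/12 s, in which the tool goes at most 41.7 mm and 7.16 degrees, less where a joint would pass 70% of its speed; a pose out of reach is approached as far as the arm can. A call with a gripper value outside its range is refused whole. The fingers move at their own pace and stop on an object; the grip force is fixed at half the most. Time passes only in rows, so rows that repeat a pose let the fingers close. It gives the time, the measured TCP pose, the force, the opening and the grip force at its end, in the units of the state.
- telemetry.get_obs(): the state, without advancing time (a new reading comes with each control period).
- viewer.grab_frame(name): name is "side" or "top"; returns the picture (480x640x3 uint8, red, green, blue); there is no depth.
- viewer.get_calibration(name): a dict with "intrinsics" (3x3 intrinsics, pixels), "cam_to_world" (4x4, takes a point from camera to world coordinates). Camera axes: x right, y up, looking along -z (the intrinsics and any distortion apply to the point x, -y, -z); pixel columns grow to the right and rows downward; lengths in m; the calibration is good to about 2 mm. A picture is of the moment at which its call begins. get_calibration takes no time and is no camera call.
- manip.close_job(): hands the job in; it is judged then, once.
The state is a dict: "time_s": time; "qpos": joint angles; "joint_vel": joint speeds; "joint_torque": joint torques, N m; "eef_pos": TCP position; "tool_rot": TCP orientation; "ft_force": force on the tool from outside, world axes, zero at the start; "ft_torque": the same for the moment, N m; "width": opening from 0.0 (shut) to 1.0 (fully open); "grasp_force": force on a finger pad.
Only numpy, scipy, OpenCV 4.12 (cv2) and the standard library are available. Lean on these libraries where they do the work, as an engineer would, in place of code of your own. Each camera call takes 0.05 s, during which the arm holds its last target. There are 200 camera calls.

## Working session

There is one attempt and no reset: what is moved stays moved. The work goes in short steps, Python scripts to look and compute and a tool call to move; the robot and the scene stay as the last step left them, time stands still between calls to the robot, and variables do not carry over. Pictures are saved under pics/ and viewed, at most 10 in all, crops included, and the job is handed in when it is done.

Besides the shell and the picture viewer there is one more tool, called after "Request:" as name(argument=value, ...) on one line, values as JSON. carry_out: Moves the arm, as the interface text tells. Its arguments: {"type":"object","properties":{"series":{"type":"array"}},"required":["series"]}

```bash
ls; mkdir -p pics
cat > h.py <<'E'
import numpy as np, cv2
from bench import telemetry, viewer, manip
def grab(n,f):
    im=viewer.grab_frame(n); cv2.imwrite('pics/'+f,im[:,:,::-1]); return im
def ray(n,u,v):
    c=viewer.get_calibration(n);K=np.array(c['intrinsics']);T=np.array(c['cam_to_world'])
    p=np.linalg.inv(K)@[u,v,1]; d=T[:3,:3]@[p[0],-p[1],-p[2]]; return T[:3,3],d
def onz(n,u,v,z):
    o,d=ray(n,u,v); return o+d*(z-o[2])/d[2]
def proj(n,P):
    c=viewer.get_calibration(n);K=np.array(c['intrinsics']);T=np.linalg.inv(np.array(c['cam_to_world']))
    q=T[:3,:3]@P+T[:3,3]; p=K@[q[0],-q[1],-q[2]]; return p[:2]/p[2]
E
python3 - <<'E'
from h import *
grab('top','t0.png');grab('side','s0.png')
for n in('top','side'):
    c=viewer.get_calibration(n);print({k:np.round(v,3) if not isinstance(v,str) else v for k,v in c.items()})
print(telemetry.get_obs())
E
```

```text
pics
{'intrinsics': array([[545.686,   0.   , 322.298],
       [  0.   , 545.686, 251.62 ],
       [  0.   ,   0.   ,   1.   ]]), 'cam_to_world': array([[ 1.000e-03,  9.950e-01, -9.900e-02,  4.030e-01],
       [-1.000e+00,  2.000e-03,  1.100e-02,  5.200e-02],
       [ 1.100e-02,  9.900e-02,  9.950e-01,  1.475e+00],
       [ 0.000e+00,  0.000e+00,  0.000e+00,  1.000e+00]])}
{'intrinsics': array([[542.296,   0.   , 314.765],
       [  0.   , 542.296, 236.978],
       [  0.   ,   0.   ,   1.   ]]), 'cam_to_world': array([[ 0.95 ,  0.218, -0.225,  0.216],
       [-0.313,  0.614, -0.724, -0.924],
       [-0.02 ,  0.758,  0.652,  0.987],
       [ 0.   ,  0.   ,  0.   ,  1.   ]])}
{'time_s': 0.1, 'qpos': array([ 1.02900458e+00,  5.32964966e-02,  1.61415080e+00, -2.43353662e-05,
        1.47598851e+00, -1.18976908e-01]), 'joint_vel': array([ 0.00026268, -0.00206494, -0.00154622,  0.00146968, -0.00140918,
        0.00011106]), 'joint_torque': array([-1.88945532e-04, -3.94907928e+01, -3.71362674e+01, -1.45358135e-04,
        3.94384697e-03,  3.49352649e-05]), 'eef_pos': array([0.25616569, 0.56949504, 0.23818595]), 'tool_rot': array([-3.13975966e+00, -1.94724813e-04,  2.71877996e+00]), 'ft_force': array([ 0.11848376, -0.19574854,  0.02482551]), 'ft_torque': array([-0.01037849, -0.00190103, -0.02281987]), 'grasp_force': 0.0, 'width': 0.9991561448353732}
```

View pics/t0.png

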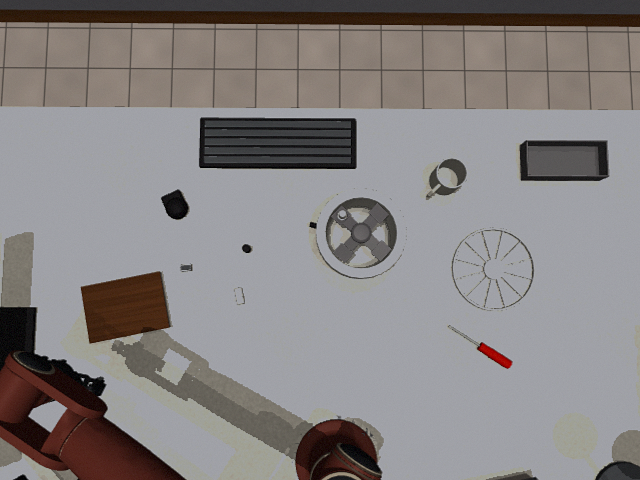

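View pics/s0.png

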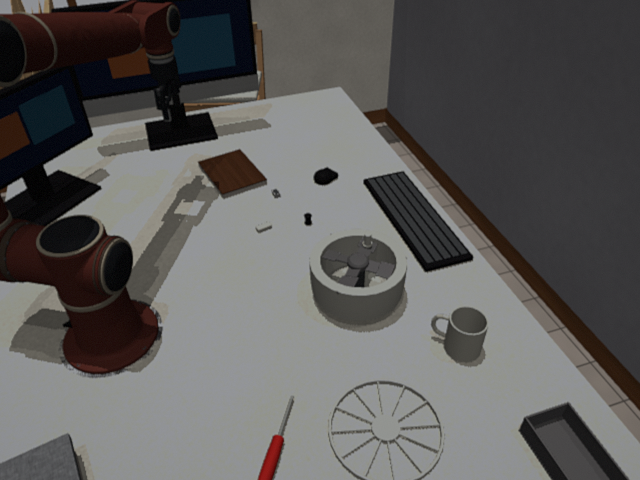

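The top view shows the fan hub near (361,234), the peg near (342,214), the stub near (313,226) and the magnet near (247,248). In the side view the peg is near (367,241) and the magnet near (308,219). Next I'll measure them more closely.

Run:
```python
from h import *
t=cv2.imread('pics/t0.png');s=cv2.imread('pics/s0.png')
a=cv2.resize(t[180:290,300:420],None,fx=4,fy=4,interpolation=cv2.INTER_CUBIC)
b=cv2.resize(s[225:325,300:420],None,fx=2.6,fy=2.6,interpolation=cv2.INTER_CUBIC)
o=np.zeros((440,800,3),np.uint8);o[:,:480]=a;o[:260,480:792]=b
cv2.imwrite('pics/c0.png',o)
def blob(im,x0,x1,y0,y1,th):
    m=(im[y0:y1,x0:x1].max(2)<th).astype(np.uint8)
    n,l,st,c=cv2.connectedComponentsWithStats(m);i=1+np.argmax(st[1:,4]);return c[i]+[x0,y0],st[i]
for n,im,w in(('top',t,(235,260,236,260)),('side',s,(298,318,208,230))):
    c,st=blob(im,*w,70);print(n,c,st,onz(n,*c,0.016))
print('hub',onz('top',361,234,.116),onz('side',358,260,.116),'peg',onz('top',342,214,.14),onz('side',367,237,.14),'stub',onz('top',313,226,.03))
# inner drum dark region -> ellipse
g=t[180:290,300:420]
m=((g.max(2)<150)).astype(np.uint8)
cs,_=cv2.findContours(m,0,1);c=max(cs,key=cv2.contourArea);e=cv2.minEnclosingCircle(c);print(e[0][0]+300,e[0][1]+180,e[1])
```

```text
top [246.28813559 248.27118644] [ 7  8  9  9 59] [0.55597281 0.23966136 0.016     ]
side [307.58571429 218.8       ] [ 6  5  8 12 70] [0.55708252 0.23766603 0.016     ]
hub [ 0.58226772 -0.06043036  0.116     ] [ 0.58645948 -0.06857947  0.116     ] peg [ 0.62889171 -0.01163581  0.14      ] [ 0.62620409 -0.02462201  0.14      ] stub [0.61481003 0.0607322  0.03      ]
360.8832588195801 232.47650527954102 35.913726806640625
```

View pics/c0.png

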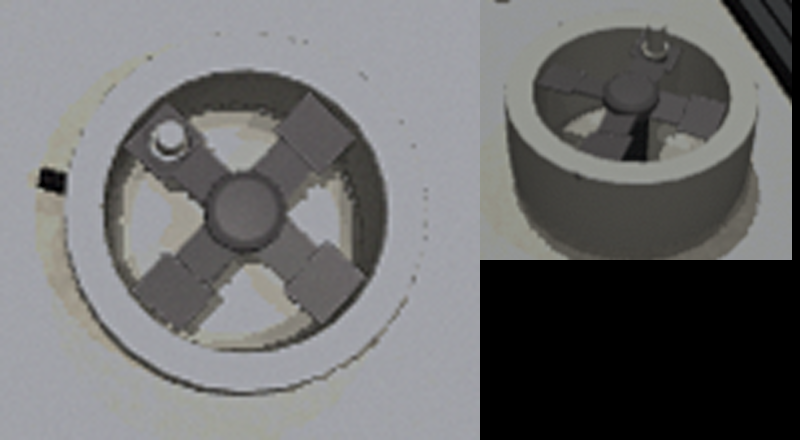

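The crop puts the inner rim circle centred at about (361.2,232.5) in the top view. The hub is at (360.6,232.2) and the peg top at about (342.8,213.5). In the side view the inner rim spans x 320.8–396.2 and y 235.4–286.5.

Run:
```python
from h import *
print('rim top',onz('top',361.2,232.6,.11),'hub top',onz('top',360.7,232.2,.116))
P=[onz('side',*q,.11) for q in((320.8,258.7),(396.2,261),(362,235.4),(354,286.5))]
c=[];A=np.array([[2*p[0],2*p[1],1] for p in P]);b=[p[0]**2+p[1]**2 for p in P];x=np.linalg.lstsq(A,np.array(b),rcond=None)[0]
print('rim side',x[:2],np.sqrt(x[2]+x[0]**2+x[1]**2))
print('hub side',onz('side',357.7,259.5,.116))
p=onz('top',342.8,213.5,.14);h=onz('top',361.,232.4,.11);print('peg',p,p-h,np.hypot(*(p-h)[:2]),np.arctan2(*(p-h)[1::-1]))
for z in(.109,.14):print(z,proj('side',np.array([p[0],p[1],z])))
print('inner r',36/545.7*(1.475-.11))
# angles of blades: other tips corners in crop; blade dir
for u,v in((318,130),(330,280),(178,290),(165,140)):
  q=onz('top',300+u/4-.4,180+v/4-.4,.107);print(np.arctan2(*(q-h)[1::-1])*57.3,np.hypot(*(q-h)[:2]))
```

```text
rim top [ 0.58662404 -0.06145255  0.11      ] hub top [ 0.58682641 -0.05970143  0.116     ]
rim side [ 0.59022474 -0.06179341] 0.08881777161387017
hub side [ 0.58643168 -0.06675216  0.116     ]
peg [ 0.63015109 -0.01362069  0.14      ] [0.04301939 0.04732943 0.03      ] 0.06395891766162173 0.8330664055281318
0.109 [366.22742561 243.50322205]
0.14 [366.77150569 233.8317117 ]
inner r 0.09004947773501924
-41.55018232653873 0.07020360430619511
-129.04469206844357 0.06860083812953574
139.41567086851651 0.06555819147151322
47.890156649020064 0.0682937389097641
```

Fan centre is about (0.588,-0.0615), and the peg sits at 48°, at about (0.6315,-0.013). I'll cage the peg loosely between the fingers, with the closing line tangential, and go round clockwise, since joint 6 has the most room that way. First step is to move above it.

Request:
carry_out(series=[45, 37.5, -58.3, 0, 0, 0, 1.25, 45, 37.5, -58.3, 0, 0, 0, 1.25, 45, 37.5, -58.3, 0, 0, 0, 1.25, 45, 37.5, -58.3, 0, 0, 0, 1.25, 45, 37.5, -58.3, 0, 0, 0, 1.25, 45, 37.5, -58.3, 0, 0, 0, 1.25, 45, 37.5, -58.3, 0, 0, 0, 1.25, 45, 37.5, -58.3, 0, 0, 0, 1.25, 45, 37.5, -58.3, 0, 0, 0, 1.25, 45, 37.5, -58.3, 0, 0, 0, 1.25, 45, 37.5, -58.3, 0, 0, 0, 1.25, 45, 37.5, -58.3, 0, 0, 0, 1.25, 45, 37.5, -58.3, 0, 0, 0, 1.25, 45, 37.5, -58.3, 0, 0, 0, 1.25, 45, 37.5, -58.3, 0, 0, 0, 1.25, 45, 37.5, -58.3, 0, 0, 0, 1.25, 45, 37.5, -58.3, 0, 0, 0, 1.25, 45, 37.5, -58.3, 0, 0, 0, 1.25, 45, 37.5, -58.3, 0, 0, 0, 1.25, 45, 37.5, -58.3, 0, 0, 0, 1.25])

```text
time_s: 1.77
eef_pos: [0.6312, -0.0135, 0.2384]
tool_rot: [3.14, -0.001, -2.316]
ft_force: [0.4, -0.2, -0.4]
width: 0.45
grasp_force: 0.0
```

Request:
carry_out(series=[45, 0, 0, -4, 0, 0, 0, 45, 0, 0, -7.5, 0, 0, 0, 45, 0, 0, -7.5, 0, 0, 0, 45, 0, 0, -7.5, 0, 0, 0])

```text
time_s: 2.1
eef_pos: [0.629, -0.0112, 0.1618]
tool_rot: [3.136, -0.003, -2.313]
ft_force: [0.6, 1.0, 0.1]
width: 0.452
grasp_force: 0.0
```

Run:
```python
from h import *
s=grab('side','s1.png');t=grab('top','t1.png')
o=np.zeros((480,800,3),np.uint8)
o[:,:400]=cv2.resize(s[170:290,310:410],None,fx=4,fy=4)[...,::-1]
o[:,400:]=cv2.resize(t[160:280,310:410],None,fx=4,fy=4)[...,::-1]
cv2.imwrite('pics/c1.png',o);print(telemetry.get_obs()['eef_pos'])
```

```text
[ 0.63213784 -0.01209679  0.16662007]
```

View pics/c1.png

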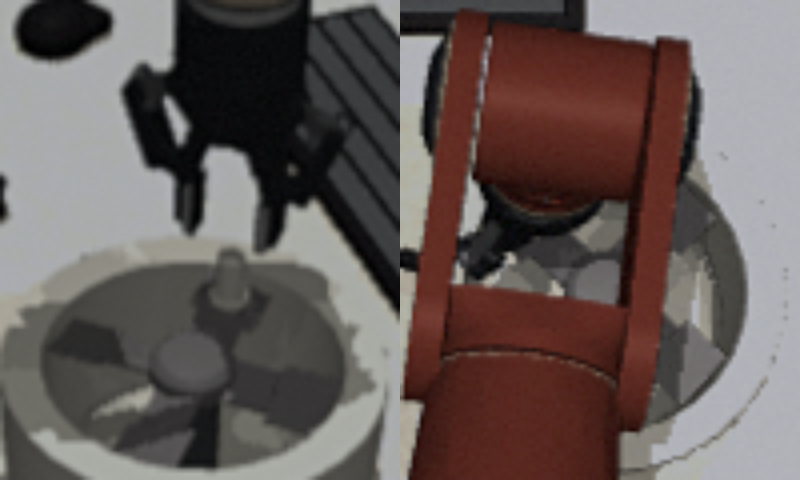

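The peg top is at side pixel (367,234) as predicted, and the fingers straddle it. I'll lower them around it.

Request:
carry_out(series=[45, 0, 0, -1, 0, 0, 0, 45, 0, 0, -2, 0, 0, 0, 45, 0, 0, -3, 0, 0, 0, 45, 0, 0, -3.8, 0, 0, 0, 45, 0, 0, -3.8, 0, 0, 0, 45, 0, 0, -3.8, 0, 0, 0])

```text
time_s: 2.7
eef_pos: [0.6307, -0.013, 0.125]
tool_rot: [3.14, -0.001, -2.315]
ft_force: [-0.7, -0.2, -0.1]
width: 0.449
grasp_force: 0.0
```

```bash
cat > arc.py <<'E'
import numpy as np
c=np.array([.588,-.0615]);r=.065
# rows for clockwise arc from tool angle a0 by total d in n steps
def rows(a0,d,n,r=r):
    p0=c+r*np.array([np.cos(a0),np.sin(a0)])
    for k in range(1,n+1):
        a=a0+d*k/n; p=(c+r*np.array([np.cos(a),np.sin(a)])-p0)*100
        print('45, %.2f, %.2f, 0, 0, 0, %.3f,'%(p[0],p[1],d*k/n),end=' ')
    print()
E
python3 - <<'E'
from arc import *
a=0.835
for i in range(8): rows(a-.3*i,-.3,6)
E
```

```text
45, 0.24, -0.22, 0, 0, 0, -0.050, 45, 0.46, -0.46, 0, 0, 0, -0.100, 45, 0.67, -0.71, 0, 0, 0, -0.150, 45, 0.87, -0.96, 0, 0, 0, -0.200, 45, 1.06, -1.23, 0, 0, 0, -0.250, 45, 1.23, -1.50, 0, 0, 0, -0.300, 
45, 0.16, -0.28, 0, 0, 0, -0.050, 45, 0.30, -0.57, 0, 0, 0, -0.100, 45, 0.43, -0.87, 0, 0, 0, -0.150, 45, 0.55, -1.18, 0, 0, 0, -0.200, 45, 0.65, -1.49, 0, 0, 0, -0.250, 45, 0.73, -1.80, 0, 0, 0, -0.300, 
45, 0.07, -0.32, 0, 0, 0, -0.050, 45, 0.12, -0.64, 0, 0, 0, -0.100, 45, 0.16, -0.96, 0, 0, 0, -0.150, 45, 0.17, -1.29, 0, 0, 0, -0.200, 45, 0.18, -1.61, 0, 0, 0, -0.250, 45, 0.16, -1.94, 0, 0, 0, -0.300, 
45, -0.03, -0.32, 0, 0, 0, -0.050, 45, -0.07, -0.65, 0, 0, 0, -0.100, 45, -0.14, -0.96, 0, 0, 0, -0.150, 45, -0.21, -1.28, 0, 0, 0, -0.200, 45, -0.31, -1.59, 0, 0, 0, -0.250, 45, -0.41, -1.90, 0, 0, 0, -0.300, 
45, -0.12, -0.30, 0, 0, 0, -0.050, 45, -0.26, -0.59, 0, 0, 0, -0.100, 45, -0.41, -0.88, 0, 0, 0, -0.150, 45, -0.58, -1.16, 0, 0, 0, -0.200, 45, -0.76, -1.43, 0, 0, 0, -0.250, 45, -0.96, -1.69, 0, 0, 0, -0.300, 
45, -0.21, -0.25, 0, 0, 0, -0.050, 45, -0.43, -0.49, 0, 0, 0, -0.100, 45, -0.66, -0.72, 0, 0, 0, -0.150, 45, -0.90, -0.94, 0, 0, 0, -0.200, 45, -1.15, -1.14, 0, 0, 0, -0.250, 45, -1.41, -1.33, 0, 0, 0, -0.300, 
45, -0.27, -0.18, 0, 0, 0, -0.050, 45, -0.55, -0.34, 0, 0, 0, -0.100, 45, -0.84, -0.49, 0, 0, 0, -0.150, 45, -1.14, -0.63, 0, 0, 0, -0.200, 45, -1.44, -0.75, 0, 0, 0, -0.250, 45, -1.74, -0.86, 0, 0, 0, -0.300, 
45, -0.31, -0.09, 0, 0, 0, -0.050, 45, -0.63, -0.16, 0, 0, 0, -0.100, 45, -0.95, -0.22, 0, 0, 0, -0.150, 45, -1.27, -0.27, 0, 0, 0, -0.200, 45, -1.59, -0.29, 0, 0, 0, -0.250, 45, -1.92, -0.30, 0, 0, 0, -0.300,
```

Request:
carry_out(series=[45, 0.24, -0.22, 0, 0, 0, -0.05, 45, 0.46, -0.46, 0, 0, 0, -0.1, 45, 0.67, -0.71, 0, 0, 0, -0.15, 45, 0.87, -0.96, 0, 0, 0, -0.2, 45, 1.06, -1.23, 0, 0, 0, -0.25, 45, 1.23, -1.5, 0, 0, 0, -0.3])

```text
time_s: 3.2
eef_pos: [0.6439, -0.0281, 0.1268]
tool_rot: [3.141, 0.0, -2.617]
ft_force: [-0.7, 0.3, 0.2]
width: 0.451
grasp_force: 0.5
```

Request:
carry_out(series=[45, 0.16, -0.28, 0, 0, 0, -0.05, 45, 0.3, -0.57, 0, 0, 0, -0.1, 45, 0.43, -0.87, 0, 0, 0, -0.15, 45, 0.55, -1.18, 0, 0, 0, -0.2, 45, 0.65, -1.49, 0, 0, 0, -0.25, 45, 0.73, -1.8, 0, 0, 0, -0.3])

```text
time_s: 3.7
eef_pos: [0.6511, -0.0461, 0.1268]
tool_rot: [3.141, 0.0, -2.917]
ft_force: [-0.9, 0.7, 1.0]
width: 0.449
grasp_force: 0.5
```

Contact with about 1 N of drag, so this is free turning. I'll carry on.

Request:
carry_out(series=[45, 0.07, -0.32, 0, 0, 0, -0.05, 45, 0.12, -0.64, 0, 0, 0, -0.1, 45, 0.16, -0.96, 0, 0, 0, -0.15, 45, 0.17, -1.29, 0, 0, 0, -0.2, 45, 0.18, -1.61, 0, 0, 0, -0.25, 45, 0.16, -1.94, 0, 0, 0, -0.3])

```text
time_s: 4.2
eef_pos: [0.6528, -0.0654, 0.1267]
tool_rot: [3.141, 0.0, 3.066]
ft_force: [-1.2, 1.4, 0.0]
width: 0.45
grasp_force: 0.5
```

Request:
carry_out(series=[45, -0.03, -0.32, 0, 0, 0, -0.05, 45, -0.07, -0.65, 0, 0, 0, -0.1, 45, -0.14, -0.96, 0, 0, 0, -0.15, 45, -0.21, -1.28, 0, 0, 0, -0.2, 45, -0.31, -1.59, 0, 0, 0, -0.25, 45, -0.41, -1.9, 0, 0, 0, -0.3])

```text
time_s: 4.7
eef_pos: [0.6487, -0.0843, 0.1267]
tool_rot: [3.141, 0.0, 2.766]
ft_force: [-0.7, 2.0, -0.2]
width: 0.454
grasp_force: 0.5
```

Request:
carry_out(series=[45, -0.12, -0.3, 0, 0, 0, -0.05, 45, -0.26, -0.59, 0, 0, 0, -0.1, 45, -0.41, -0.88, 0, 0, 0, -0.15, 45, -0.58, -1.16, 0, 0, 0, -0.2, 45, -0.76, -1.43, 0, 0, 0, -0.25, 45, -0.96, -1.69, 0, 0, 0, -0.3])

```text
time_s: 5.2
eef_pos: [0.6392, -0.1012, 0.1268]
tool_rot: [3.141, 0.0, 2.466]
ft_force: [-0.1, 1.3, -0.3]
width: 0.448
grasp_force: 0.5
```

Request:
carry_out(series=[45, -0.21, -0.25, 0, 0, 0, -0.05, 45, -0.43, -0.49, 0, 0, 0, -0.1, 45, -0.66, -0.72, 0, 0, 0, -0.15, 45, -0.9, -0.94, 0, 0, 0, -0.2, 45, -1.15, -1.14, 0, 0, 0, -0.25, 45, -1.41, -1.33, 0, 0, 0, -0.3])

```text
time_s: 5.7
eef_pos: [0.6252, -0.1145, 0.1269]
tool_rot: [3.14, 0.0, 2.166]
ft_force: [0.4, 1.4, -0.6]
width: 0.446
grasp_force: 0.5
```

Request:
carry_out(series=[45, -0.27, -0.18, 0, 0, 0, -0.05, 45, -0.55, -0.34, 0, 0, 0, -0.1, 45, -0.84, -0.49, 0, 0, 0, -0.15, 45, -1.14, -0.63, 0, 0, 0, -0.2, 45, -1.44, -0.75, 0, 0, 0, -0.25, 45, -1.74, -0.86, 0, 0, 0, -0.3])

```text
time_s: 6.2
eef_pos: [0.6079, -0.1232, 0.127]
tool_rot: [3.14, 0.0, 1.866]
ft_force: [1.7, 0.7, -0.4]
width: 0.451
grasp_force: 0.5
```

Run:
```python
from arc import *
a=0.835
for i in range(8,19): rows(a-.3*i,-.3,6)
```

```text
45, -0.32, 0.01, 0, 0, 0, -0.050, 45, -0.65, 0.03, 0, 0, 0, -0.100, 45, -0.97, 0.07, 0, 0, 0, -0.150, 45, -1.29, 0.12, 0, 0, 0, -0.200, 45, -1.61, 0.19, 0, 0, 0, -0.250, 45, -1.92, 0.28, 0, 0, 0, -0.300, 
45, -0.31, 0.10, 0, 0, 0, -0.050, 45, -0.61, 0.22, 0, 0, 0, -0.100, 45, -0.91, 0.35, 0, 0, 0, -0.150, 45, -1.20, 0.50, 0, 0, 0, -0.200, 45, -1.48, 0.66, 0, 0, 0, -0.250, 45, -1.75, 0.83, 0, 0, 0, -0.300, 
45, -0.26, 0.19, 0, 0, 0, -0.050, 45, -0.52, 0.39, 0, 0, 0, -0.100, 45, -0.76, 0.60, 0, 0, 0, -0.150, 45, -1.00, 0.83, 0, 0, 0, -0.200, 45, -1.22, 1.07, 0, 0, 0, -0.250, 45, -1.43, 1.32, 0, 0, 0, -0.300, 
45, -0.20, 0.26, 0, 0, 0, -0.050, 45, -0.38, 0.53, 0, 0, 0, -0.100, 45, -0.55, 0.80, 0, 0, 0, -0.150, 45, -0.71, 1.09, 0, 0, 0, -0.200, 45, -0.85, 1.38, 0, 0, 0, -0.250, 45, -0.98, 1.68, 0, 0, 0, -0.300, 
45, -0.11, 0.31, 0, 0, 0, -0.050, 45, -0.21, 0.62, 0, 0, 0, -0.100, 45, -0.29, 0.93, 0, 0, 0, -0.150, 45, -0.35, 1.25, 0, 0, 0, -0.200, 45, -0.40, 1.57, 0, 0, 0, -0.250, 45, -0.44, 1.89, 0, 0, 0, -0.300, 
45, -0.02, 0.32, 0, 0, 0, -0.050, 45, -0.02, 0.65, 0, 0, 0, -0.100, 45, -0.
[... 421 characters left out ...]
50, 45, 0.76, 1.05, 0, 0, 0, -0.200, 45, 0.98, 1.29, 0, 0, 0, -0.250, 45, 1.21, 1.52, 0, 0, 0, -0.300, 
45, 0.24, 0.21, 0, 0, 0, -0.050, 45, 0.50, 0.42, 0, 0, 0, -0.100, 45, 0.76, 0.61, 0, 0, 0, -0.150, 45, 1.04, 0.78, 0, 0, 0, -0.200, 45, 1.32, 0.94, 0, 0, 0, -0.250, 45, 1.61, 1.09, 0, 0, 0, -0.300, 
45, 0.30, 0.13, 0, 0, 0, -0.050, 45, 0.60, 0.25, 0, 0, 0, -0.100, 45, 0.91, 0.35, 0, 0, 0, -0.150, 45, 1.22, 0.44, 0, 0, 0, -0.200, 45, 1.54, 0.51, 0, 0, 0, -0.250, 45, 1.86, 0.57, 0, 0, 0, -0.300, 
45, 0.32, 0.04, 0, 0, 0, -0.050, 45, 0.65, 0.06, 0, 0, 0, -0.100, 45, 0.97, 0.07, 0, 0, 0, -0.150, 45, 1.30, 0.06, 0, 0, 0, -0.200, 45, 1.62, 0.04, 0, 0, 0, -0.250, 45, 1.94, -0.01, 0, 0, 0, -0.300,
```

Request:
carry_out(series=[45, -0.31, -0.09, 0, 0, 0, -0.05, 45, -0.63, -0.16, 0, 0, 0, -0.1, 45, -0.95, -0.22, 0, 0, 0, -0.15, 45, -1.27, -0.27, 0, 0, 0, -0.2, 45, -1.59, -0.29, 0, 0, 0, -0.25, 45, -1.92, -0.3, 0, 0, 0, -0.3])

```text
time_s: 6.7
eef_pos: [0.5888, -0.1262, 0.1271]
tool_rot: [3.14, -0.0, 1.566]
ft_force: [1.5, 1.2, -0.1]
width: 0.448
grasp_force: 0.5
```

Request:
carry_out(series=[45, -0.32, 0.01, 0, 0, 0, -0.05, 45, -0.65, 0.03, 0, 0, 0, -0.1, 45, -0.97, 0.07, 0, 0, 0, -0.15, 45, -1.29, 0.12, 0, 0, 0, -0.2, 45, -1.61, 0.19, 0, 0, 0, -0.25, 45, -1.92, 0.28, 0, 0, 0, -0.3])

```text
time_s: 7.2
eef_pos: [0.5697, -0.1236, 0.1271]
tool_rot: [3.14, -0.0, 1.266]
ft_force: [1.6, 0.0, -1.0]
width: 0.448
grasp_force: 0.5
```

Request:
carry_out(series=[45, -0.31, 0.1, 0, 0, 0, -0.05, 45, -0.61, 0.22, 0, 0, 0, -0.1, 45, -0.91, 0.35, 0, 0, 0, -0.15, 45, -1.2, 0.5, 0, 0, 0, -0.2, 45, -1.48, 0.66, 0, 0, 0, -0.25, 45, -1.75, 0.83, 0, 0, 0, -0.3])

```text
time_s: 7.7
eef_pos: [0.5522, -0.1154, 0.1271]
tool_rot: [3.14, -0.001, 0.966]
ft_force: [1.1, -0.5, -0.7]
width: 0.447
grasp_force: 0.5
```

Request:
carry_out(series=[45, -0.26, 0.19, 0, 0, 0, -0.05, 45, -0.52, 0.39, 0, 0, 0, -0.1, 45, -0.76, 0.6, 0, 0, 0, -0.15, 45, -1, 0.83, 0, 0, 0, -0.2, 45, -1.22, 1.07, 0, 0, 0, -0.25, 45, -1.43, 1.32, 0, 0, 0, -0.3])

```text
time_s: 8.2
eef_pos: [0.5378, -0.1024, 0.1271]
tool_rot: [3.14, -0.001, 0.666]
ft_force: [1.0, -1.4, -0.8]
width: 0.45
grasp_force: 0.6
```

Request:
carry_out(series=[45, -0.2, 0.26, 0, 0, 0, -0.05, 45, -0.38, 0.53, 0, 0, 0, -0.1, 45, -0.55, 0.8, 0, 0, 0, -0.15, 45, -0.71, 1.09, 0, 0, 0, -0.2, 45, -0.85, 1.38, 0, 0, 0, -0.25, 45, -0.98, 1.68, 0, 0, 0, -0.3])

```text
time_s: 8.7
eef_pos: [0.5278, -0.0858, 0.1271]
tool_rot: [3.14, -0.0, 0.366]
ft_force: [-0.6, -1.1, -0.5]
width: 0.453
grasp_force: 0.8
```

Request:
carry_out(series=[45, -0.11, 0.31, 0, 0, 0, -0.05, 45, -0.21, 0.62, 0, 0, 0, -0.1, 45, -0.29, 0.93, 0, 0, 0, -0.15, 45, -0.35, 1.25, 0, 0, 0, -0.2, 45, -0.4, 1.57, 0, 0, 0, -0.25, 45, -0.44, 1.89, 0, 0, 0, -0.3])

```text
time_s: 9.2
eef_pos: [0.5237, -0.0685, 0.1272]
tool_rot: [3.136, -0.002, 0.066]
ft_force: [0.6, -7.1, -1.3]
width: 0.452
grasp_force: 3.5
```

Drag has risen to 7 N. I'll edge forward in small steps to find where I am in the spot.

Request:
carry_out(series=[45, -0.01, 0.16, 0, 0, 0, -0.025, 45, -0.02, 0.32, 0, 0, 0, -0.05, 45, -0.02, 0.48, 0, 0, 0, -0.075])

```text
time_s: 9.45
eef_pos: [0.5231, -0.0633, 0.1271]
tool_rot: [3.137, -0.001, -0.008]
ft_force: [-2.3, -5.8, -0.3]
width: 0.452
grasp_force: 2.9
```

Request:
carry_out(series=[45, 0, 0.16, 0, 0, 0, -0.025, 45, 0.01, 0.32, 0, 0, 0, -0.05, 45, 0.02, 0.48, 0, 0, 0, -0.075])

```text
time_s: 9.7
eef_pos: [0.523, -0.0579, 0.127]
tool_rot: [3.139, 0.0, -0.083]
ft_force: [-1.5, -1.7, 1.4]
width: 0.45
grasp_force: 0.8
```

Drag fell again, so I have come to the far edge of the spot. I'll reverse: take up about 0.31 rad of slack, then push the peg back to the middle, watching the drag.

Run:
```python
from arc import *
from h import telemetry
p=telemetry.get_obs()['eef_pos'][:2];print(p,np.arctan2(*(p-c)[::-1]),np.hypot(*(p-c)))
rows(-3.215,.36,8);rows(-2.855,.16,5)
```

```text
[ 0.52298806 -0.05785347] 3.0855612723860117 0.06511412349537461
45, -0.01, -0.29, 0, 0, 0, 0.045, 45, -0.02, -0.58, 0, 0, 0, 0.090, 45, -0.01, -0.88, 0, 0, 0, 0.135, 45, 0.02, -1.17, 0, 0, 0, 0.180, 45, 0.06, -1.46, 0, 0, 0, 0.225, 45, 0.11, -1.75, 0, 0, 0, 0.270, 45, 0.17, -2.03, 0, 0, 0, 0.315, 45, 0.25, -2.31, 0, 0, 0, 0.360, 
45, 0.06, -0.20, 0, 0, 0, 0.032, 45, 0.13, -0.39, 0, 0, 0, 0.064, 45, 0.20, -0.59, 0, 0, 0, 0.096, 45, 0.29, -0.78, 0, 0, 0, 0.128, 45, 0.37, -0.97, 0, 0, 0, 0.160,
```

Request:
carry_out(series=[45, -0.01, -0.29, 0, 0, 0, 0.045, 45, -0.02, -0.58, 0, 0, 0, 0.09, 45, -0.01, -0.88, 0, 0, 0, 0.135, 45, 0.02, -1.17, 0, 0, 0, 0.18, 45, 0.06, -1.46, 0, 0, 0, 0.225, 45, 0.11, -1.75, 0, 0, 0, 0.27, 45, 0.17, -2.03, 0, 0, 0, 0.315, 45, 0.25, -2.31, 0, 0, 0, 0.36])

```text
time_s: 10.37
eef_pos: [0.526, -0.0796, 0.127]
tool_rot: [-3.141, -0.002, 0.281]
ft_force: [-0.1, 5.1, 1.4]
width: 0.449
grasp_force: 2.7
```

Request:
carry_out(series=[45, 0.06, -0.2, 0, 0, 0, 0.032, 45, 0.13, -0.39, 0, 0, 0, 0.064, 45, 0.2, -0.59, 0, 0, 0, 0.096])

```text
time_s: 10.62
eef_pos: [0.528, -0.0834, 0.127]
tool_rot: [-3.137, -0.003, 0.376]
ft_force: [0.0, 8.8, 1.7]
width: 0.451
grasp_force: 3.9
```

Request:
carry_out(series=[45, 0.09, -0.19, 0, 0, 0, 0.032, 45, 0.17, -0.38, 0, 0, 0, 0.064, 45, 0.25, -0.53, 0, 0, 0, 0.09])

```text
time_s: 10.87
eef_pos: [0.5304, -0.0891, 0.127]
tool_rot: [-3.138, -0.003, 0.466]
ft_force: [0.6, 7.4, 1.4]
width: 0.453
grasp_force: 3.2
```

It's solidly tight, near the middle. I'll back the finger off to centre the cage on the peg, lift straight up and go over the magnet.

Request:
carry_out(series=[45, -0.13, 0.3, 0, 0, 0, -0.05, 45, -0.25, 0.6, 0, 0, 0, -0.1, 45, -0.38, 0.91, 0, 0, 0, -0.15, 45, -0.38, 0.91, 0, 0, 0, -0.15, 45, -0.38, 0.91, 0, 0, 0, -0.15, 45, -0.38, 0.91, 1.5, 0, 0, -0.15, 45, -0.38, 0.91, 4, 0, 0, -0.15, 45, -0.38, 0.91, 8, 0, 0, -0.15, 45, -0.38, 0.91, 8, 0, 0, -0.15, 70, 2.6, 33, 8, 0, 0, -0.15, 70, 2.6, 33, 8, 0, 0, -0.15, 70, 2.6, 33, 8, 0, 0, -0.15, 70, 2.6, 33, 8, 0, 0, -0.15, 70, 2.6, 33, 8, 0, 0, -0.15, 70, 2.6, 33, 8, 0, 0, -0.15, 70, 2.6, 33, 8, 0, 0, -0.15, 70, 2.6, 33, 8, 0, 0, -0.15, 70, 2.6, 33, 8, 0, 0, -0.15, 70, 2.6, 33, 8, 0, 0, -0.15, 70, 2.6, 33, 8, 0, 0, -0.15])

```text
time_s: 12.53
eef_pos: [0.5562, 0.2387, 0.2063]
tool_rot: [3.141, -0.0, 0.316]
ft_force: [-0.6, 0.1, 0.1]
width: 0.703
grasp_force: 0.0
```

Run:
```python
from h import *
s=grab('side','s2.png');t=grab('top','t2.png')
o=np.zeros((480,800,3),np.uint8)
o[:,:400]=cv2.resize(s[200:320,310:410],None,fx=4,fy=4)[...,::-1]
o[:,400:]=cv2.resize(t[175:295,311:411],None,fx=4,fy=4)[...,::-1]
cv2.imwrite('pics/c2.png',o);print(telemetry.get_obs()['eef_pos'])
```

```text
[0.5562691  0.23788324 0.20634405]
```

View pics/c2.png

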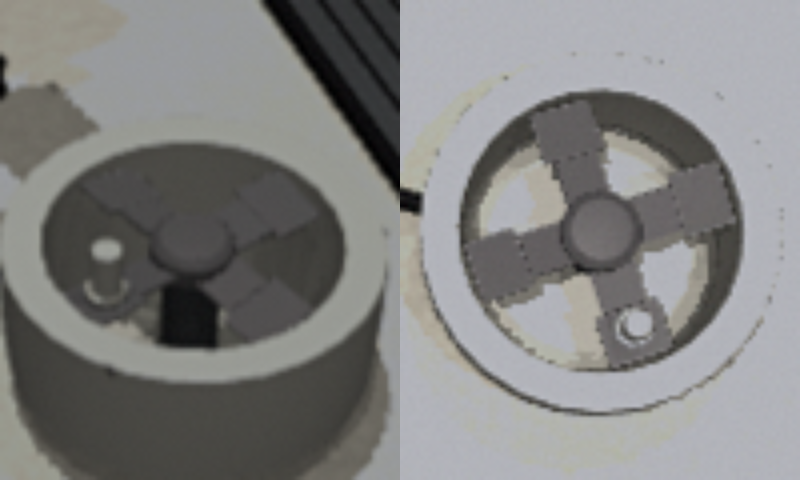

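The peg top is now at about (370.1,255.4) in the top view and (336.1,262.1) in the side view. The cage left it standing alone.

Run:
```python
from h import *
from arc import c
for n,uv in(('top',(370.1,255.4)),('side',(336.1,262.1))):
    p=onz(n,*uv,.14)[:2];d=p-c;print(n,p,np.arctan2(d[1],d[0]),np.hypot(*d))
# hub & inner rim both views
print('hub',onz('top',361.2,232.1,.114)[:2],onz('side',310+192/4-.4,200+245/4-.4,.113)[:2])
print('rim top',onz('top',311+201/4-.4,175+230/4-.4,.11)[:2])
P=[onz('side',310+u/4-.4,200+v/4-.4,.11) for u,v in((42,245),(344,245),(190,142),(195,352),(80,190),(310,190))]
A=np.array([[2*p[0],2*p[1],1] for p in P]);b=np.array([p[0]**2+p[1]**2 for p in P]);x=np.linalg.lstsq(A,b,rcond=None)[0];print('rim side',x[:2],np.sqrt(x[2]+x[0]**2+x[1]**2))
P=[onz('top',311+u/4-.4,175+v/4-.4,.11) for u,v in((60,230),(342,230),(200,90),(200,370))]
A=np.array([[2*p[0],2*p[1],1] for p in P]);b=np.array([p[0]**2+p[1]**2 for p in P]);x=np.linalg.lstsq(A,b,rcond=None)[0];print('rim top',x[:2],np.sqrt(x[2]+x[0]**2+x[1]**2))
s=cv2.imread('pics/s2.png');cv2.imwrite('pics/c3.png',cv2.resize(s[120:240,250:370],None,fx=4,fy=4))
```

```text
top [ 0.52611148 -0.08054085] -2.8431199064954447 0.06475138830439468
side [ 0.52685719 -0.08210433] -2.8165575055794445 0.06452117126040802
hub [ 0.58735466 -0.06112703] [ 0.58577398 -0.06803183]
rim top [ 0.58789434 -0.06057542]
rim side [ 0.58893495 -0.06439043] 0.08775832366864592
rim top [ 0.58845755 -0.06063986] 0.08909183413893319
```

View pics/c3.png

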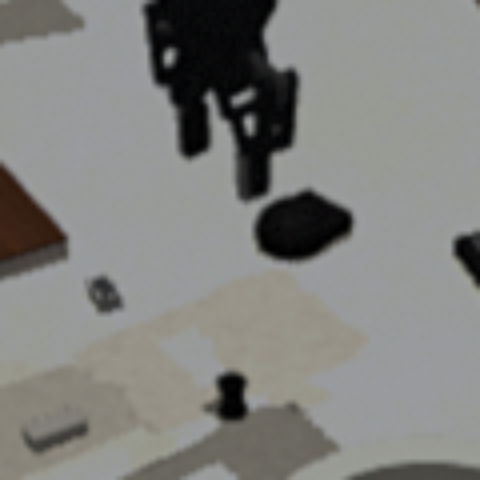

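The peg angle is about -2.835 rad from both views, matching the tool estimate. That puts the mark at about (0.490,-0.0925). The magnet is upright below the gripper at side pixel (308,219). I'll lower and grasp it.

Request:
carry_out(series=[70, 0, 0, -4, 0, 0, 0, 70, 0, 0, -8, 0, 0, 0, 70, 0, 0, -12, 0, 0, 0, 70, 0, 0, -16, 0, 0, 0, 70, 0, 0, -18.5, 0, 0, 0, 70, 0, 0, -19.6, 0, 0, 0, 70, 0, 0, -19.6, 0, 0, 0, 70, 0, 0, -19.6, 0, 0, 0, 10, 0, 0, -19.6, 0, 0, 0, 10, 0, 0, -19.6, 0, 0, 0, 10, 0, 0, -19.6, 0, 0, 0, 10, 0, 0, -19.6, 0, 0, 0, 10, 0, 0, -19.6, 0, 0, 0, 10, 0, 0, -19.6, 0, 0, 0, 10, 0, 0, -19.6, 0, 0, 0, 10, 0, 0, -19.6, 0, 0, 0])

```text
time_s: 13.97
eef_pos: [0.5577, 0.2396, 0.0128]
tool_rot: [3.141, -0.004, 0.315]
ft_force: [-1.6, -1.4, 7.5]
width: 0.215
grasp_force: 57.5
```

Gripped at the waist (18 mm). I'll lift it and carry it above the mark.

Request:
carry_out(series=[10, 0, 0, 1, 0, 0, 0, 10, 0, 0, 3, 0, 0, 0, 10, 0, 0, 7, 0, 0, 0, 10, 0, 0, 11, 0, 0, 0, 10, 0, 0, 15, 0, 0, 0, 10, 0, 0, 17, 0, 0, 0, 10, -6.6, -33.1, 17, 0, 0, 0, 10, -6.6, -33.1, 17, 0, 0, 0, 10, -6.6, -33.1, 17, 0, 0, 0, 10, -6.6, -33.1, 17, 0, 0, 0, 10, -6.6, -33.1, 17, 0, 0, 0, 10, -6.6, -33.1, 17, 0, 0, 0, 10, -6.6, -33.1, 17, 0, 0, 0, 10, -6.6, -33.1, 17, 0, 0, 0, 10, -6.6, -33.1, 17, 0, 0, 0, 10, -6.6, -33.1, 17, 0, 0, 0, 10, -6.6, -33.1, 17, 0, 0, 0, 10, -6.6, -33.1, 17, 0, 0, 0, 10, -6.6, -33.1, 17, 0, 0, 0])

```text
time_s: 15.55
eef_pos: [0.4903, -0.0905, 0.1803]
tool_rot: [-3.141, -0.0, 0.317]
ft_force: [0.3, -0.5, 0.0]
width: 0.218
grasp_force: 57.7
```

Run:
```python
from h import *
s=grab('side','s4.png');print(telemetry.get_obs()['eef_pos'])
e=telemetry.get_obs()['eef_pos']
for z in (-.0128,.019):print(proj('side',e+[0,0,z]))
cv2.imwrite('pics/c4.png',cv2.resize(s[170:320,260:400],None,fx=4,fy=4)[...,::-1])
```

```text
[ 0.49028664 -0.09048259  0.18029537]
[321.91313724 259.28426055]
[321.75162364 248.58144679]
```

View pics/c4.png

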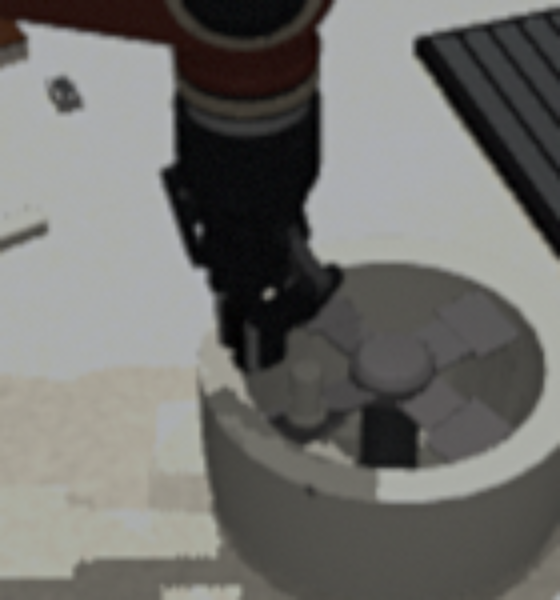

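The magnet is held, with its foot near (321.7,260) as predicted. I'll lower it to the rim slowly.

Request:
carry_out(series=[10, 0, -0.2, -1, 0, 0, 0, 10, 0, -0.2, -2.5, 0, 0, 0, 10, 0, -0.2, -4, 0, 0, 0, 10, 0, -0.2, -5, 0, 0, 0, 10, 0, -0.2, -5.4, 0, 0, 0, 10, 0, -0.2, -5.6, 0, 0, 0, 10, 0, -0.2, -5.6, 0, 0, 0, 10, 0, -0.2, -5.6, 0, 0, 0, 10, 0, -0.2, -5.6, 0, 0, 0])

```text
time_s: 16.35
eef_pos: [0.4907, -0.0942, 0.1251]
tool_rot: [3.14, -0.001, 0.315]
ft_force: [0.2, 0.2, 0.6]
width: 0.216
grasp_force: 57.7
```

Request:
carry_out(series=[10, 0, 0.1, -0.05, 0, 0, 0, 10, 0, 0.1, -0.1, 0, 0, 0, 10, 0, 0.1, -0.15, 0, 0, 0, 10, 0, 0.1, -0.2, 0, 0, 0, 10, 0, 0.1, -0.2, 0, 0, 0, 10, 0, 0.1, -0.2, 0, 0, 0])

```text
time_s: 16.85
eef_pos: [0.4904, -0.093, 0.1232]
tool_rot: [3.141, -0.001, 0.315]
ft_force: [-2.0, 0.6, 4.9]
width: 0.221
grasp_force: 58.4
```

Touching the rim with 5 N. I'll open and lift away.

Request:
carry_out(series=[28, 0, 0, 0, 0, 0, 0, 35, 0, 0, 0, 0, 0, 0, 45, 0, 0, 0, 0, 0, 0, 50, 0, 0, 0, 0, 0, 0, 50, 0, 0, 0, 0, 0, 0, 50, 0, 0, 0, 0, 0, 0, 50, 0, 0, 1, 0, 0, 0, 50, 0, 0, 3, 0, 0, 0, 50, 0, 0, 6, 0, 0, 0, 50, 0, 0, 10, 0, 0, 0, 50, 0, 0, 12, 0, 0, 0, 50, 0, 20, 12, 0, 0, 0, 50, 0, 30, 12, 0, 0, 0, 50, 0, 30, 12, 0, 0, 0, 50, 0, 30, 12, 0, 0, 0, 50, 0, 30, 12, 0, 0, 0, 50, 0, 30, 12, 0, 0, 0, 50, 0, 30, 12, 0, 0, 0, 50, 0, 30, 12, 0, 0, 0, 50, 0, 30, 12, 0, 0, 0])

```text
time_s: 18.52
eef_pos: [0.4897, 0.2095, 0.243]
tool_rot: [-3.141, -0.001, 0.319]
ft_force: [-0.2, -1.0, -0.1]
width: 0.502
grasp_force: 0.0
```

Run:
```python
from h import *
s=grab('side','s5.png');t=grab('top','t5.png')
o=np.zeros((480,800,3),np.uint8)
o[:,:400]=cv2.resize(s[200:320,310:410],None,fx=4,fy=4)[...,::-1]
o[:,400:]=cv2.resize(t[175:295,311:411],None,fx=4,fy=4)[...,::-1]
cv2.imwrite('pics/c5.png',o);print(telemetry.get_obs()['eef_pos'])
```

```text
[0.49005947 0.20671373 0.24267702]
```

View pics/c5.png

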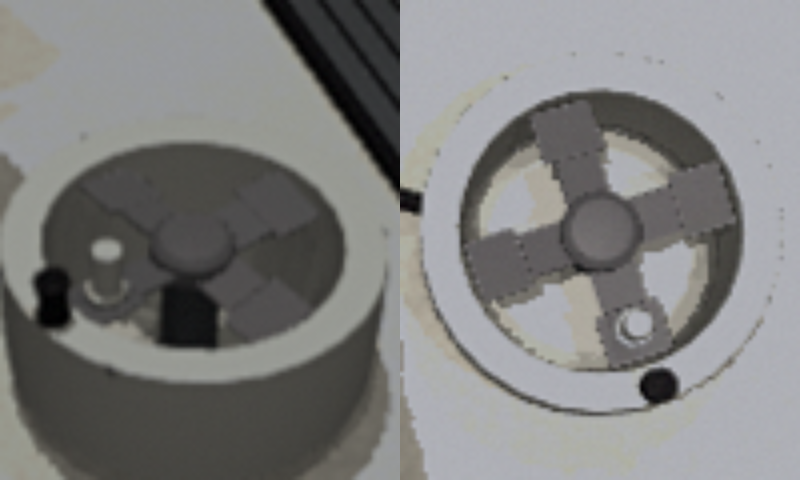

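The magnet stands upright on the rim beyond the peg blade (top crop 658,386) and the rotor hasn't moved. A numeric check of the position comes next.

Run:
```python
from h import *
from arc import c
t=cv2.imread('pics/t5.png')
m=(t[262:282,365:387].max(2)<60).astype(np.uint8);M=cv2.moments(m,True);u=365+M['m10']/M['m00'];v=262+M['m01']/M['m00']
for n,q,z in(('top',(u,v),.132),('side',(310+52/4-.4,200+298/4-.4),.126),('side',(310+52/4-.4,200+282/4-.4),.139)):
  p=onz(n,*q,z)[:2];d=p-c;print(n,p,np.arctan2(d[1],d[0]),np.hypot(*d))
```

```text
top [ 0.48819183 -0.09335107] -2.8326855464516747 0.10476718125182918
side [ 0.48987098 -0.09508334] -2.8118506502066545 0.10371666025927435
side [ 0.48984805 -0.09556076] -2.8075744824459634 0.10389388968300708
```

```bash
python3 -c "
from bench import manip;print(manip.close_job())"
```

```text
the job is handed in; nothing more can be done
None
```

The blades are left standing in the tight spot (7–9 N felt there, about 1 N elsewhere), the magnet stands upright on the rim beyond the peg blade's tip, within about 2 mm of the mark by the cameras, and the job is handed in.

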